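# Load a sorbent tube into a tube heater to its depth ring

## Task

Take the upright steel sorbent tube and stand it, ring end down as it is, on the bare foot plate of the tipping cradle close against the low stop; let go and push its top so that it tips over the stop and comes to rest lying in the two V rests. Then pick it up lying and slide the end farther from its dark ring into the level bore of the tube heater until the ring is level with the mouth of the bore, and leave it resting there. Leave the jar, the bottle and the wrench alone.

Things in the scene. Friction and masses are not known exactly. Their poses are not given: they have to be found in the camera images.
- tube: plain bright steel tube, solid-ended, 32 mm diameter, 160 mm long, about 0.2 kg. A 3 mm dark ring runs round it, centred 70 mm from its tail end and 90 mm from its lead end. It starts upright on the bench, tail (ring end) down. Origin: centre of the tail end face. Its z axis runs along the tube from tail to lead end (up at the start)
- tube_ring (a point): centre of the tube (on its axis) in the plane of the dark ring, 70 mm from the tail end.
- cradle: tipping cradle, fixed: grey base plate 12 mm thick, 70 mm wide (y), from x = -64 to +116 mm, with a low stop across it at x = 0. The bare end (x -64 to 0), its top at z = 12 mm, is the foot plate: a tube standing there against the stop has its axis at x = -16, y = 0. Two V rests stand on the other end. Origin: on the bench under the middle of the stop's face; x is the tipping direction, z up
- cradle_stop (a point): middle of the top edge of the stop's face, 30 mm above the bench. The aluminium stop is 24 mm wide (y) and 10 mm thick, cradle x 0 to 10 mm. A tube standing against it and pushed at its top towards +x pivots over this edge and falls into the V rests; its tail then lies 30 to 40 mm behind the stop's face (cradle x -30 to -40 mm)
- cradle_rest (a point): point midway between the two V rests, on the axis of a tube lying in them: cradle x = 64, y = 0, z = 46 mm. The aluminium rests, 12 mm thick along x, are centred at cradle x = 32 and 96 mm; 90 degree Vs open upwards, 52 mm high, 65 mm wide. Between the Vs it is free down to the plate, and behind the first V the narrow stop leaves both sides of the tube free
- heater: tube heater, cold, fixed: aluminium block 80 mm wide, 110 mm deep, top 115 mm above the bench, with a level bore; grey base 40 mm high starting 5 mm behind the mouth plane; behind the block a black terminal box 100 mm wide, 115 mm high. Nothing stands in front of the mouth. Origin: on the bench straight below the mouth; x points level along the bore, into the block (the way the tube goes), z up
- heater_bore (a point): centre of the bore's mouth in the block's front face, 85 mm above the bench. The bore is 36 mm in diameter, has a 3 mm chamfer and runs 110 mm deep along the heater's +x, so the ring, not the bore's end, tells the depth. The tube slides loosely and stays where it is left, lying on the bore's bottom. Same axes as the heater
- jar: bystander: clear glass jar with metal cap, 46 mm diameter, 68 mm high; origin: centre of its underside. It and the tube may have swapped places.
- bottle: bystander: amber glass bottle with white cap, 42 mm diameter, 85 mm high; origin: centre of its underside.
- wrench: bystander: steel wrench 140 mm long lying flat along its x axis; origin: middle of its underside.
There are look-alikes about, which are no part of the job. There is more than one size of the tube; the one meant has the size given above.

How it is judged (in metres and radians):
On the way, in this order (a step that is already met when the one before it is completed fails the run):
1. the tube stands upright, let go, on the cradle's foot plate close to the stop, tail down (angle between tube's own z axis and vertical below 0.08 rad and x of tube in the frame of cradle between -0.032 and -0.01 m and y of tube in the frame of cradle between -0.012 and 0.012 m and z of tube in the frame of cradle between 0.008 and 0.016 m and contact force between the fingers and tube below 0.1 N), for 0.2 s.
2. the tube lies in the two V rests, let go, its lead end ahead (angle between the z axis of tube and the x axis of cradle, either way round below 0.1 rad and x of tube_ring in the frame of cradle between 0.015 and 0.07 m and z of tube_ring in the frame of cradle between 0.04 and 0.052 m and y of tube_ring in the frame of cradle between -0.006 and 0.006 m and linear speed of tube below 0.03 m/s and contact force between the fingers and tube below 0.1 N), for 0.2 s.
At the end, for the whole second after the job is handed in: The tube lies in the heater's bore, lead end in (tail end out), along the bore within 0.1 rad, its ring within 5 mm of the mouth plane along the bore and within 9 mm of the mouth's centre in all, released and at rest (x of tube_ring in the frame of heater_bore between -0.005 and 0.005 m and x of tube in the frame of heater_bore between -0.08 and -0.06 m and distance between tube_ring and heater_bore below 0.009 m and angle between the z axis of tube and the x axis of heater, either way round below 0.1 rad and linear speed of tube below 0.02 m/s and contact force between the fingers and tube below 0.1 N); the robot touches nothing.
It fails at once if the jar is shifted more than 30 mm or tipped over (distance of jar from where it was at the start of the episode above 0.03 m or angle between jar's own z axis and vertical above 0.4 rad).
It fails at once if the bottle is shifted more than 30 mm or tipped over (distance of bottle from where it was at the start of the episode above 0.03 m or angle between bottle's own z axis and vertical above 0.4 rad).
It fails at once if the wrench is shifted more than 30 mm (distance of wrench from where it was at the start of the episode above 0.03 m).
It also fails if it takes over 72 s, if anything falls off the work surface, if the arm or the gripper's body presses on something with over 40 N, if the wrist force passes 120 N, or if a joint passes its speed limit or range.

## Robot

A 7-joint arm with a two-finger parallel gripper is mounted at the origin on the work surface. World frame = base frame: x ahead of the robot, y to its left, z up, the work surface at z = 0. Lengths are in m, angles in degrees, forces in N, time in s.
With the tool pointing down it reaches from about 0.35 to 0.775 m from the base axis. Payload 3.1 kg.
Tool frame: the origin (TCP) lies on the centre line of the jaws, within the pads' length; the fingertips stand 17 mm ahead of it and the grasp point (between the pads) lies 2 mm behind it (robot.tip_reach is the distance from the TCP to the fingertips, in m); z points along the fingers, y is the line along which they close (so a half turn about z gives the same grasp; the last joint's range is limited). The gripper opens to 85 mm and grips with 20 to 120 N. Pads are 22 mm wide; open, the fingers measure 114 mm over their backs; the gripper's body (76 mm by 85 mm) begins 54 mm behind the grasp point. The pads swing forward as they close: fully open they stand 13 mm farther back than shut.
Start: joints at [-67.191, 17.813, 0.802, 86.603, -0.252, 75.585, -1.558], TCP at [0.234, 0.498, 0.248] pointing down, gripper open.
Joint ranges: [-154.91, 154.91], [-16.99, 109.72], [-72.82, 74.43], [7.12, 147.25], [-82.49, 262.49], [11.32, 116.49], [-174.64, 174.64]. Speed limits (degrees/s): [159.86, 159.86, 180, 180, 180, 180, 180].

## Interface

Orientations are given as [roll, pitch, yaw] about the fixed x, y, z axes, in that order (R = Rz(yaw) Ry(pitch) Rx(roll)).
In Python, from station import robot, fingers, vision, workorder, recognise gives the robot as it stands. Calls block until the motion is done:
- robot.move_to(position, orientation): joint-space move of the TCP to a pose.
- robot.line_to(position, orientation=None, velocity=0.15, f_stop=None): straight line of the TCP; orientation=None keeps the orientation; velocity is the mean speed in m/s. With f_stop (N) it stops when the force on the tool has changed by that much, and returns True; else False.
- robot.move_j(angles): joint-space move.
- fingers.gripper_to(opening, force=None): opening from 0.0 (shut) to 1.0 (fully open); force is the grip in N (None keeps the last); returns when the fingers have stopped.
- robot.pause(seconds).
- robot.inverse_kinematics(position, orientation): joint angles nearest the present ones, or None.
- vision.grab_frame(name): name is "scene" or "top" or "wrist"; returns the picture (420x560x3 uint8, red, green, blue); there is no depth.
- vision.calibration(name): a dict with "mtx" (3x3 intrinsics, pixels), "extrinsics" (4x4, takes a point from world to camera coordinates); the wrist camera has in their place "T_tool_cam" (4x4, takes a point from camera to tool coordinates, whose origin is the TCP and whose axes are the flange's). Camera axes: x right, y up, looking along -z (the intrinsics and any distortion apply to the point x, -y, -z); pixel columns grow to the right and rows downward; lengths in m; the calibration is good to about 2 mm. A picture is of the moment at which its call begins: read the wrist's pose just before it. calibration takes no time and is no camera call.
A pose or a line that the arm cannot do raises robot.PlanningError and nothing moves.
- workorder.close_job(): hands the job in; it is judged then, once.
Trained networks look in the newest picture that a camera, given by its name, has taken for a name from the list of things; names that differ only in an ending like _2 or _b are one class to them, and where a whole thing is asked for, a point or a joint stands for the part that bears it (a point fixed in the world has none). Each returns a list of dicts, best first, with "p" (0 to 1); they miss things now and then, are a little off and sometimes report something else, mostly with a low value. They report only what shows in the picture. A call takes as long as a camera call. They do not tell look-alikes from the thing itself.
- recognise(label, camera): "rect" ([centre column, centre row, width, height] in pixels, round what is visible of it).
Readings, each from a call of its own:
- robot.current_time_s(): time.
- robot.current_joint_positions(): joint angles.
- robot.current_dq(): joint speeds.
- robot.current_joint_torque(): joint torques, N m.
- robot.current_tool_pos(): TCP position.
- robot.current_eef_rot(): TCP orientation.
- robot.current_contact_force(): force on the tool from outside, world axes, zero at the start.
- robot.current_torque(): the same for the moment, N m.
- robot.current_finger_gap(): opening from 0.0 (shut) to 1.0 (fully open).
- robot.current_gripper_force(): force on a finger pad.
Only numpy, scipy, OpenCV 4.12 (cv2) and the standard library are available. Lean on these libraries where they do the work, as an engineer would, in place of code of your own. Each camera call takes 0.05 s, during which the arm holds its last target. There are 200 camera calls.

## Working session

There is one attempt and no reset: what is moved stays moved. The work goes in short steps, each a Python script; the robot and the scene stay as the last script left them, time stands still between calls to the robot, and variables do not carry over. Pictures are saved under pics/ and viewed, at most 10 in all, crops included, and the job is handed in when it is done.

```bash
ls; mkdir -p pics; python3 - <<'E'
from station import robot, fingers, vision, recognise
import cv2,numpy as np
ims=[]
for n in ("scene","top"):
    im=vision.grab_frame(n); cv2.imwrite(f"pics/{n}0.png",cv2.resize(im[:,:,::-1],(784,588)))
    c=vision.calibration(n); print(n,{k:np.round(np.array(v),4).tolist() for k,v in c.items()})
    for l in ("tube","cradle","heater","jar","bottle","wrench"):
        print(l,[(np.round(d["rect"]).tolist(),round(d["p"],2)) for d in recognise(l,n)])
print({k:np.round(np.array(v),4).tolist() for k,v in vision.calibration("wrist").items()})
print(robot.current_time_s(),robot.current_tool_pos(),robot.current_eef_rot())
E
```

```text
pics
scene {'mtx': [[437.2328, 0.0, 284.4743], [0.0, 437.2328, 211.6126], [0.0, 0.0, 1.0]], 'extrinsics': [[-0.6075, 0.7943, -0.0071, 0.3375], [-0.5617, -0.4233, 0.7108, 0.2487], [0.5616, 0.4358, 0.7034, -1.3516], [0.0, 0.0, 0.0, 1.0]]}
tube [([239.0, 293.0, 15.0, 40.0], 0.97), ([266.0, 259.0, 17.0, 56.0], 0.78), ([265.0, 307.0, 8.0, 45.0], 0.68)]
cradle [([363.0, 263.0, 78.0, 67.0], 0.94)]
heater [([257.0, 170.0, 64.0, 74.0], 0.86)]
jar [([445.0, 275.0, 23.0, 33.0], 0.92), ([364.0, 263.0, 77.0, 68.0], 0.51), ([301.0, 176.0, 16.0, 33.0], 0.28)]
bottle [([302.0, 178.0, 18.0, 33.0], 0.85), ([364.0, 267.0, 78.0, 66.0], 0.66)]
wrench [([216.0, 146.0, 16.0, 29.0], 0.79), ([266.0, 261.0, 17.0, 57.0], 0.55)]
top {'mtx': [[437.2104, 0.0, 278.1555], [0.0, 437.2104, 211.4359], [0.0, 0.0, 1.0]], 'extrinsics': [[-0.0235, -0.9996, 0.0132, 0.0103], [0.9852, -0.021, 0.17, -0.5485], [-0.1696, 0.017, 0.9854, -1.2336], [0.0, 0.0, 0.0, 1.0]]}
tube [([259.0, 161.0, 12.0, 25.0], 0.65), ([258.0, 138.0, 10.0, 17.0], 0.6)]
cradle [([213.0, 225.0, 43.0, 62.0], 0.67)]
heater [([337.0, 244.0, 47.0, 56.0], 0.8)]
jar [([161.0, 246.0, 20.0, 14.0], 0.49)]
bottle [([306.0, 266.0, 19.0, 13.0], 0.49)]
wrench [([405.0, 263.0, 36.0, 39.0], 0.52)]
{'mtx': [[336.5274, 0.0, 280.5976], [0.0, 336.5274, 206.708], [0.0, 0.0, 1.0]], 'T_tool_cam': [[0.0002, 0.9543, 0.2988, 0.0766], [1.0, -0.0003, 0.0002, 0.0007], [0.0003, 0.2988, -0.9543, -0.1258], [0.0, 0.0, 0.0, 1.0]]}
0.7 [0.23415883 0.49768889 0.24833358] [1.79994992e+02 1.15687008e-03 1.54802809e+02]
```

View pics/scene0.png

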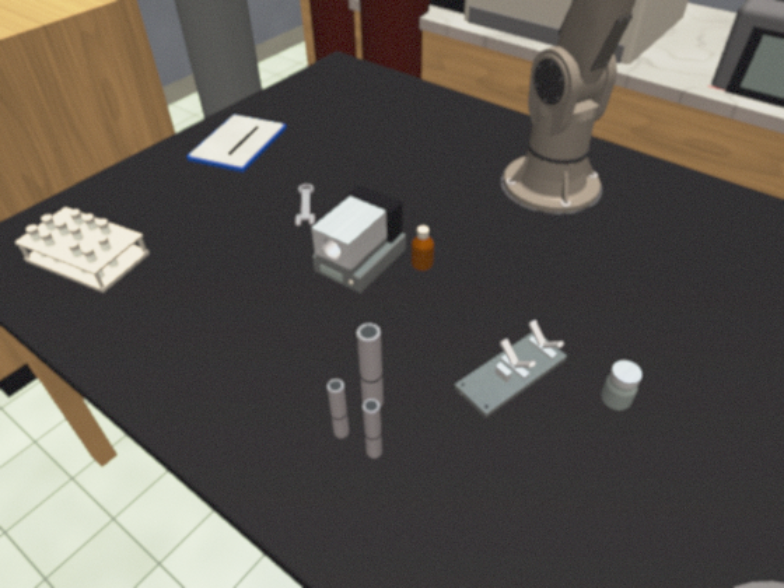

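View pics/top0.png

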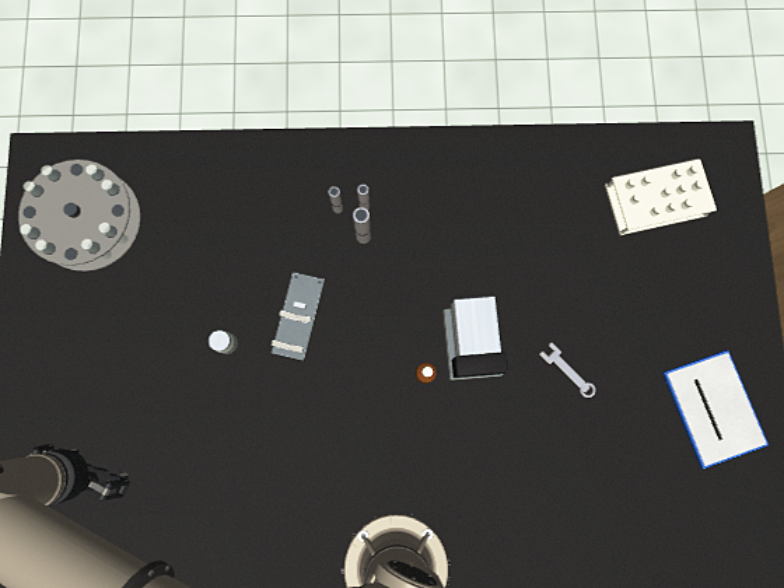

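The scene picture shows three ringed tubes (784-px scale): a large one with its top at (370,332), and two smaller ones at (338,410) and (373,430). The cradle is at (512,370), with its foot plate at the end nearest the scene camera, and the heater mouth is at (333,250), facing that camera. In the top picture the large tube is at (361,215), the stop at (300,304), the rests at (294,316) and (287,347), and the heater block at (476,330).

```bash
cat > h.py <<'E'
from station import robot, fingers, vision, recognise, workorder
import cv2,numpy as np
from scipy.spatial.transform import Rotation as Ro
def cam(n):
    c=vision.calibration(n)
    if n=="wrist":
        T=np.eye(4);T[:3,:3]=Ro.from_euler("xyz",robot.current_eef_rot(),degrees=True).as_matrix();T[:3,3]=robot.current_tool_pos()
        return c["mtx"],np.linalg.inv(T@np.array(c["T_tool_cam"]))
    return np.array(c["mtx"]),np.array(c["extrinsics"])
def p2w(C,u,v,z):
    K,E=C; d=np.linalg.inv(K)@[u,v,1]; d=E[:3,:3].T@[d[0],-d[1],-d[2]]; o=-E[:3,:3].T@E[:3,3]
    return o+d*(z-o[2])/d[2]
def w2p(C,P):
    K,E=C; q=E[:3,:3]@np.asarray(P)+E[:3,3]; q=np.asarray(K)@[q[0],-q[1],-q[2]]; return q[:2]/q[2]
def snap(name,f):
    C=cam(name); im=vision.grab_frame(name); cv2.imwrite(f"pics/{f}.png",cv2.resize(im[:,:,::-1],(784,588))); np.savez(f"pics/{f}.npz",K=C[0],E=C[1]); return C,im
def load(f): d=np.load(f"pics/{f}.npz"); return d["K"],d["E"]
E
python3 - <<'E'
from h import *
np.set_printoptions(precision=4,suppress=True)
T=cam("top");S=cam("scene")
for n,C,u,v,z in [("tubetop",T,361,215,.16),("tubebot",T,362,238,0),("tubetop S",S,369,332,.16),("sm1 top",T,335,192,.1),("sm1 .16",T,335,192,.16),("sm1 S.1",S,336,384,.1),("sm2 .1",T,363,189,.1),("sm2 S.1",S,371,405,.1),
 ("stop",T,300,304,.03),("rest1",T,294,316,.04),("rest2",T,287,347,.04),("plate a",T,293,274,.012),("plate b",T,324,279,.012),("plate c",T,305,359,.012),("plate d",T,272,353,.012),
 ("heat f",T,454,299,.115),("heat f2",T,495,297,.115),("heat back",T,508,355,.115),("heat back",T,455,358,.115),("mouth S",S,333,250,.085),
 ("jar",T,219,341,.068),("bottle",T,427,371,.085)]:
    print(n,p2w(C,u/1.4,v/1.4,z))
E
```

```text
tubetop [0.6903 0.0515 0.16  ]
tubebot [0.6877 0.0546 0.    ]
tubetop S [0.6902 0.0546 0.16  ]
sm1 top [0.7594 0.106  0.1   ]
sm1 .16 [0.7381 0.1017 0.16  ]
sm1 S.1 [0.7514 0.043  0.1   ]
sm2 .1 [0.7648 0.0482 0.1   ]
sm2 S.1 [0.7493 0.1034 0.1   ]
stop [0.5384 0.1869 0.03  ]
rest1 [0.5117 0.198  0.04  ]
rest2 [0.4472 0.2123 0.04  ]
plate a [0.6072 0.2044 0.012 ]
plate b [0.5948 0.1376 0.012 ]
plate c [0.4236 0.1786 0.012 ]
plate d [0.4378 0.2481 0.012 ]
heat f [ 0.5281 -0.1285  0.115 ]
heat f2 [ 0.5304 -0.2101  0.115 ]
heat back [ 0.4151 -0.2295  0.115 ]
heat back [ 0.4116 -0.1256  0.115 ]
mouth S [ 0.5294 -0.1623  0.085 ]
jar [0.4599 0.3454 0.068 ]
bottle [ 0.3891 -0.0725  0.085 ]
```

The large tube checks out at 160 mm tall and stands at (0.690, 0.053). The cradle is at about (0.539, 0.187) with a yaw near 166°, and the heater mouth at about (0.529, -0.168). Next I look at the cradle and heater from close by.

```bash
python3 - <<'E'
from h import *
robot.move_to([0.46,0.20,0.28],[180,0,166]); robot.pause(.2); snap("wrist","w_cr")
robot.move_to([0.44,-0.15,0.30],[180,0,180]); robot.pause(.2); snap("wrist","w_he")
print(robot.current_time_s(),robot.current_joint_positions())
E
```

```text
3.9167 [-10.66800482   6.43419258  30.46038274  94.42296829  -3.30889411
  80.05575033 110.33016117]
```

View pics/w_cr.png

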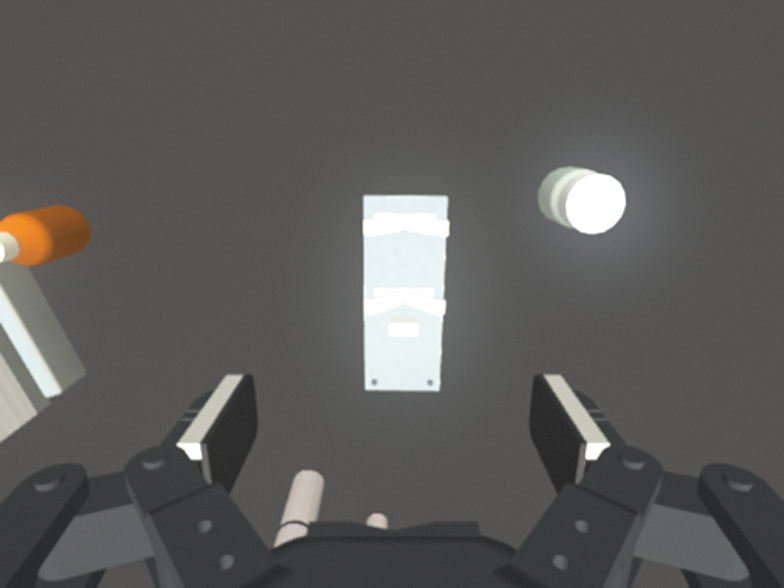

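View pics/w_he.png

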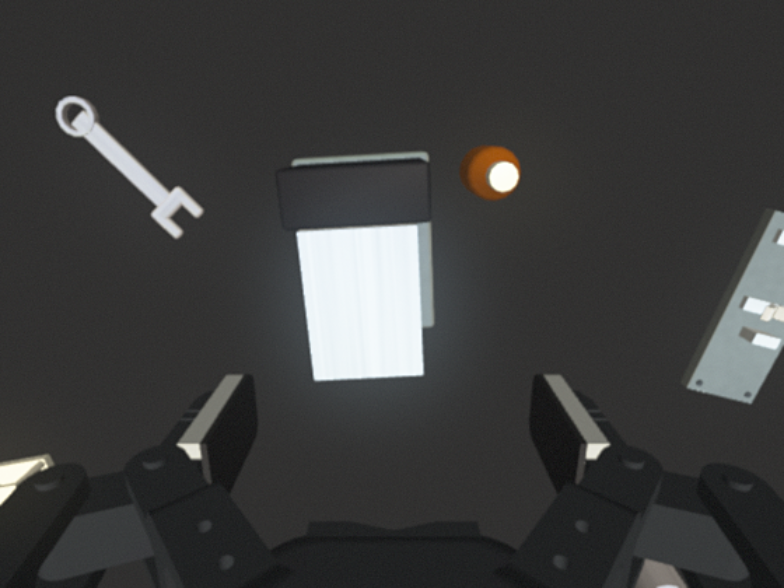

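The cradle view shows plate corners at (363,196), (447,196), (440,391) and (365,390), with the stop top spanning (388,321) to (419,336). The heater view shows block-top corners at (298,231), (418,224), (424,375) and (313,380).

```bash
python3 - <<'E'
from h import *
np.set_printoptions(precision=4,suppress=True)
C=load("w_cr");H=load("w_he")
f=lambda C,z,*l:np.array([p2w(C,u/1.4,v/1.4,z)[:2] for u,v in l])
p=f(C,.012,(363,196),(447,196),(440,391),(365,390)); print(p)
m1=(p[0]+p[1])/2;m2=(p[2]+p[3])/2;d=m1-m2;L=np.linalg.norm(d);d/=L
print("cradle len",L,"w",np.linalg.norm(p[0]-p[1]),np.linalg.norm(p[2]-p[3]),"yaw",np.degrees(np.arctan2(d[1],d[0])),"O from centre",(m1+m2)/2-.026*d)
print("stop face edge z.03",f(C,.03,(388,336),(419,336),(389,321),(419,321)))
h=f(H,.115,(298,231),(418,224),(424,375),(313,380));print(h)
e=h[2]-h[3];m=(h[2]+h[3])/2;s1=h[1]-h[2];s2=h[0]-h[3]
print("w",np.linalg.norm(e),"mouth",m,"yaw front",np.degrees(np.arctan2(e[0]*1,-e[1]))+0,"e",e,"sides",[np.degrees(np.arctan2(s[1],s[0])) for s in (s1,s2)])
E
```

```text
[[0.4207 0.1862]
 [0.4373 0.2535]
 [0.6125 0.2099]
 [0.5946 0.1418]]
cradle len 0.1800286496215277 w 0.06923188517840952 0.07037717968830477 yaw 165.8622749582484 O from centre [0.5415 0.1915]
stop face edge z.03 [[0.5393 0.1781]
 [0.5457 0.204 ]
 [0.5261 0.1822]
 [0.5322 0.2071]]
[[ 0.4209 -0.2111]
 [ 0.416  -0.1314]
 [ 0.527  -0.1249]
 [ 0.5313 -0.2064]]
w 0.08158965163450085 mouth [ 0.5291 -0.1656] yaw front -176.98156119588663 e [-0.0043  0.0815] sides [np.float64(-176.65914320616506), np.float64(-177.56067032121578)]
```

```bash
python3 - <<'E'
from h import *
np.set_printoptions(precision=4,suppress=True)
robot.move_to([0.690,0.053,0.26],[180,0,180])
print(robot.line_to([0.690,0.053,0.125],velocity=.15,f_stop=15))
fingers.gripper_to(0,60); print("gap",robot.current_finger_gap(),robot.current_gripper_force(),robot.current_tool_pos())
z=robot.current_tool_pos()[2]
robot.line_to([0.690,0.053,0.24],velocity=.2)
y=np.radians(165.9);d=np.array([np.cos(y),np.sin(y)]);O=np.array([.5415,.1915]);P=O-.020*d
robot.move_to([*P,0.24],[180,0,165.9])
robot.line_to([*P,z+.018],velocity=.12)
print(robot.line_to([*P,z+.009],velocity=.02,f_stop=4),robot.current_tool_pos()[2]-z,robot.current_contact_force(),robot.current_finger_gap())
snap("wrist","w_pl");snap("scene","s_pl");print(robot.current_time_s())
E
python3 -c "
import cv2,numpy as np
a=cv2.imread('pics/s_pl.png')[250:500,400:700];cv2.imwrite('pics/c1.png',cv2.resize(a,(720,600)))"
```

```text
False
gap 0.3607437238687135 59.31803226470947 [0.6904 0.0534 0.1256]
True 0.011939458652383383 [-0.2626  0.684   4.6346] 0.3631949473040272
9.675
```

View pics/c1.png

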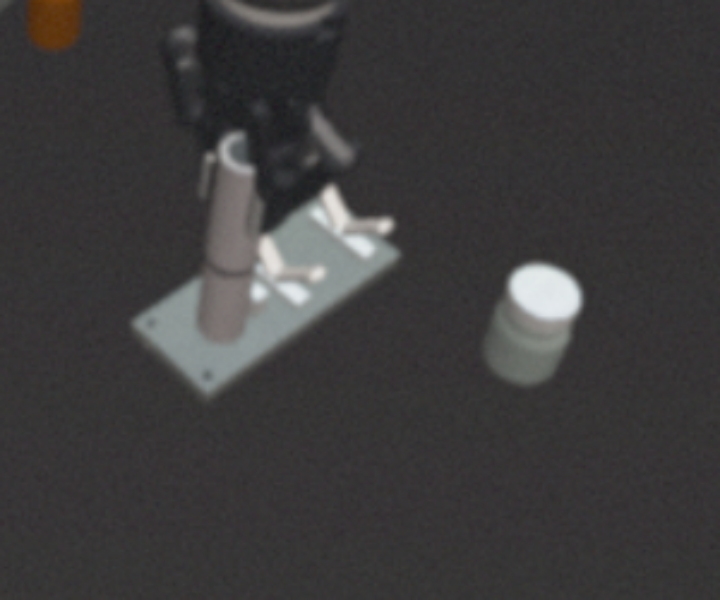

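The tube stands on the foot plate next to the stop: its top is at crop (240,150) and its bottom at (222,325). I check both points against the cradle frame.

```bash
python3 - <<'E'
from h import *
np.set_printoptions(precision=4,suppress=True)
S=load("s_pl");y=np.radians(165.9);R=np.array([[np.cos(y),np.sin(y)],[-np.sin(y),np.cos(y)]]);O=np.array([.5415,.1915])
for u,v,z in [(240,152,.172),(223,322,.012),(132,323,.012),(207,400,.012),(402,256,.012)]:
    p=p2w(S,(400+u/2.4)/1.4,(250+v/2.4)/1.4,z);print(p,R@(p[:2]-O))
E
```

```text
[0.5642 0.1827 0.172 ] [-0.0242  0.003 ]
[0.5591 0.1873 0.012 ] [-0.0181 -0.0002]
[0.5952 0.141  0.012 ] [-0.0644  0.036 ]
[0.6164 0.2105 0.012 ] [-0.068  -0.0366]
[0.4395 0.2543 0.012 ] [ 0.1143 -0.0361]
```

```bash
python3 - <<'E'
from h import *
np.set_printoptions(precision=4,suppress=True)
y=np.radians(165.9);d=np.array([np.cos(y),np.sin(y)]);O=np.array([.5415,.1915]);at=lambda x,z:[*(O+x*d),z]
fingers.gripper_to(1.0); robot.pause(.4)
robot.line_to(at(-.020,.225),velocity=.12); robot.pause(.3)
snap("scene","s_st")
fingers.gripper_to(0); robot.line_to(at(-.072,.225)); robot.line_to(at(-.072,.165))
print(robot.line_to(at(.025,.165),velocity=.06)); print(robot.current_contact_force())
robot.line_to(at(.0,.25)); robot.pause(.5)
robot.move_to(at(.09,.28),[180,0,165.9]); fingers.gripper_to(1.0); robot.pause(.2)
snap("wrist","w_ly"); print(robot.current_time_s())
E
python3 -c "
import cv2,numpy as np
a=cv2.imread('pics/s_st.png')[250:500,400:700];b=cv2.imread('pics/w_ly.png')
cv2.imwrite('pics/c2.png',np.hstack([cv2.resize(a,(300,420)),cv2.resize(b,(500,420))]))"
```

```text
False
[-0.2669 -0.8803 -0.9384]
18.2167
```

View pics/c2.png

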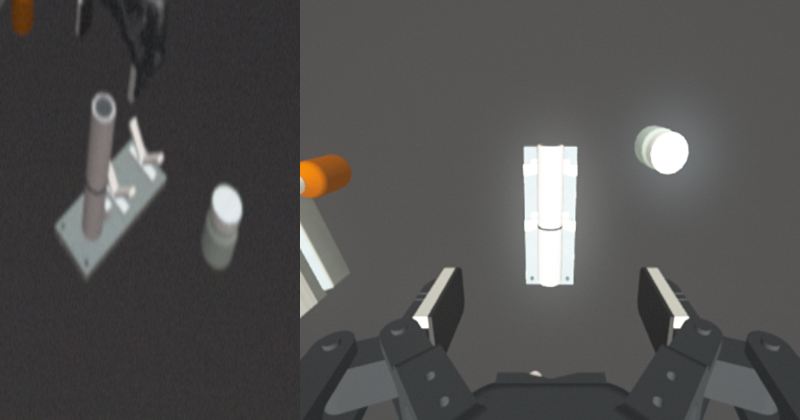

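The left half shows the tube standing alone at the stop. The right half shows it lying in the V rests, with its ring at (550,228), just at the first V, and its tail at (550,286).

```bash
python3 - <<'E'
from h import *
np.set_printoptions(precision=4,suppress=True)
y=np.radians(165.9);d=np.array([np.cos(y),np.sin(y)]);O=np.array([.5415,.1915]);at=lambda x,z:[*(O+x*d),z]
C=load("w_ly");im=cv2.imread("pics/w_ly.png",0).astype(float)
col=im[290:350,384:400].mean(1); v=290+np.average(np.arange(60),weights=np.clip(col.max()*.8-col,0,None)); print("ring row",v)
R=np.array([d,[-d[1],d[0]]])
ring=R@(p2w(C,392/1.4,v/1.4,.062)[:2]-O); tail=R@(p2w(C,392/1.4,286,.046)[:2]-O); print("ring",ring,"tail",tail)
xg=ring[0]-.034
robot.move_to(at(xg,.14),[180,0,165.9]); print(robot.line_to(at(xg,.044),velocity=.12,f_stop=12),robot.current_tool_pos())
fingers.gripper_to(0,100); print("gap",robot.current_finger_gap(),robot.current_gripper_force())
robot.line_to(at(xg,.20),velocity=.1); print(robot.current_finger_gap(),robot.current_contact_force())
yh=np.radians(183);h=np.array([np.cos(yh),np.sin(yh)]);M=np.array([.529,-.1656])
# lead end is 124 mm ahead of grasp; stop 25 mm before mouth
robot.move_to([*(M-.155*h),.20],[180,0,183]); robot.line_to([*(M-.155*h),.086],velocity=.15); robot.pause(.3)
snap("wrist","w_in"); snap("scene","s_in"); print(robot.current_tool_pos(),robot.current_time_s(),robot.current_finger_gap())
E
python3 -c "
import cv2,numpy as np
a=cv2.imread('pics/s_in.png')[170:370,250:450];b=cv2.imread('pics/w_in.png')
cv2.imwrite('pics/c3.png',np.hstack([cv2.resize(a,(320,320)),cv2.resize(b[0:480,160:640],(480,480))[:320]]))"
```

```text
ring row 321.4489076814658
ring [ 0.0327 -0.0001] tail [-0.0466 -0.    ]
False [0.5436 0.1915 0.0451]
gap 0.34278150528735085 98.35843205451965
0.3472275297418882 [ 0.4247 -0.1649 -2.2047]
[ 0.684  -0.1576  0.0864] 24.85 0.34711324085615974
```

View pics/c3.png

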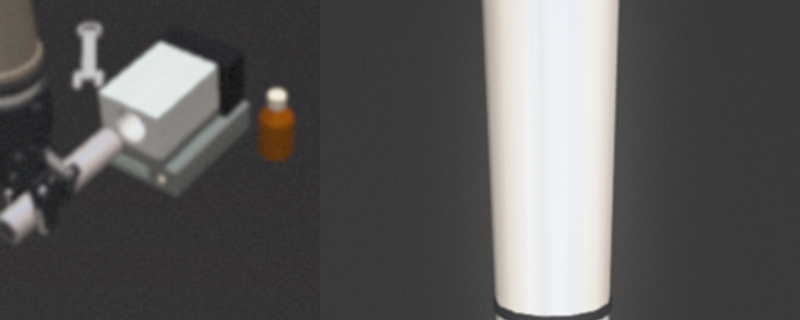

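The tube is held level in front of the mouth; its ring shows at wrist rows 300–318, columns 495–611 of the crop, centred on the jaws. Next I check its pitch, lateral offset and ring position with a cylinder model.

```bash
cat > fit.py <<'E'
from h import *
from scipy.optimize import least_squares
K,E=load("w_in");Ei=np.linalg.inv(E);o=Ei[:3,3]
g=cv2.cvtColor(cv2.imread("pics/w_in.png"),cv2.COLOR_BGR2GRAY).astype(float)
obs=[]
for r in range(10,295,20):
    l=g[r-2:r+3].mean(0);dl=np.diff(l); a=200+np.argmax(dl[200:390]);b=395+np.argmin(dl[395:600]); obs+= [(a+.5,r),(b+.5,r)]
obs=np.array(obs)/1.4
D=np.array([E[:3,:3].T@(np.array([1,-1,-1])*(np.linalg.inv(K)@[u,v,1])) for u,v in obs])
T=np.array([.684,-.1576,.0864]);yh=np.radians(183);h=np.array([np.cos(yh),np.sin(yh),0]);n=np.array([-h[1],h[0],0])
def res(p): # tube axis: lateral, height at 40mm ahead, yaw, pitch ; distance ray-axis = r
    a=h+p[2]*n+np.array([0,0,p[3]]);a/=np.linalg.norm(a);c=T+n*p[0]+[0,0,p[1]]
    m=np.cross(D,a);return np.abs(((c-o)*m).sum(1))/np.linalg.norm(m,axis=1)-.016
s=least_squares(res,[0,.001,0,0]);print(np.round(s.x,4),"rms",np.sqrt(np.mean(s.fun**2)))
c=T+[0,0,s.x[1]+.016]
for v in (308,310,312):
    p=p2w((K,E),392/1.4,v/1.4,c[2]+.034*s.x[3]);print(v,"ring ahead of TCP",(p-T)@h,(p-T)@n)
E
python3 fit.py
```

```text
[-0.0006 -0.0003  0.0076 -0.0025] rms 9.964595861769118e-05
308 ring ahead of TCP 0.03653743223887297 -0.00034430868678766844
310 ring ahead of TCP 0.03600792548397404 -0.0003441403091216713
312 ring ahead of TCP 0.03547698229336528 -0.0003439714746840165
```

```bash
python3 - <<'E'
from h import *
np.set_printoptions(precision=4,suppress=True)
yh=np.radians(183);h=np.array([np.cos(yh),np.sin(yh)]);M=np.array([.529,-.1656])
robot.line_to([*(M-.150*h),.0842],velocity=.05)
f0=robot.current_contact_force()
for x in (.115,.105,.08,.055,.035):
    s=robot.line_to([*(M-x*h),.0842],velocity=.04,f_stop=10)
    print(x,s,robot.current_tool_pos(),robot.current_contact_force()-f0,robot.current_torque())
    if s: break
robot.pause(.2);snap("wrist","w_f");snap("scene","s_f");print(robot.current_time_s())
E
python3 -c "
import cv2,numpy as np
a=cv2.imread('pics/s_f.png')[170:370,250:450];b=cv2.imread('pics/w_f.png')
cv2.imwrite('pics/c4.png',np.hstack([cv2.resize(a,(320,320)),b[150:470,160:640]]))"
```

```text
0.115 False [ 0.6442 -0.1594  0.0843] [ 1.6757 -0.1147 -1.2191] [ 0.0074 -0.0881  0.0279]
0.105 False [ 0.6336 -0.1603  0.0843] [ 0.5274 -0.8652 -0.2561] [ 0.0427 -0.1127  0.0333]
0.08 False [ 0.6092 -0.1613  0.0844] [-0.0873 -1.021  -0.4821] [ 0.0386 -0.1431 -0.0504]
0.055 False [ 0.5842 -0.1626  0.0844] [ 1.3248 -0.0402 -0.017 ] [ 0.0043 -0.1871 -0.0136]
0.035 False [ 0.5641 -0.1637  0.0843] [ 1.1383 -0.7371  0.0754] [ 0.0095 -0.1091  0.0026]
29.0333
```

View pics/c4.png

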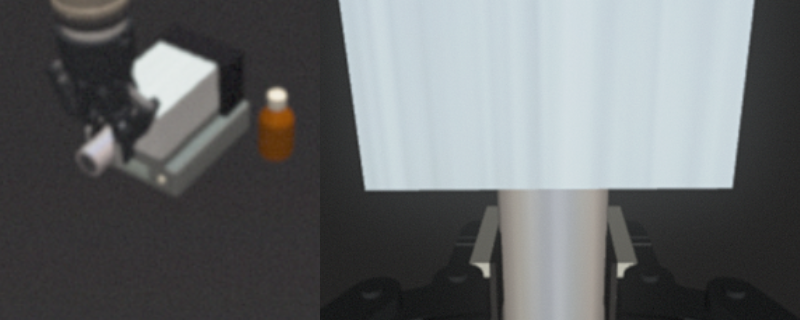

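The tube is inserted without resistance. The block's front edge is at wrist row 338. I check the mouth plane from that edge, release, and look at the ring from in front.

```bash
python3 - <<'E'
from h import *
np.set_printoptions(precision=4,suppress=True)
yh=np.radians(183);h=np.array([np.cos(yh),np.sin(yh)]);M=np.array([.529,-.1656])
t=robot.current_tool_pos()
for u in (206,572): print("edge ahead of TCP",(p2w(load("w_f"),u/1.4,338.5/1.4,.115)[:2]-t[:2])@h)
fingers.gripper_to(0.75); robot.pause(.2)
robot.line_to([*(M-.035*h),.22],velocity=.15)
try: robot.move_to([*(M-.12*h),.22],[180,0,3])
except robot.PlanningError as e: print(e); robot.move_to([*(M-.12*h),.22],[180,0,93])
robot.pause(.2);snap("wrist","w_r");print(robot.current_eef_rot(),robot.current_time_s())
E
```

```text
edge ahead of TCP 0.03513192199893793
edge ahead of TCP 0.035171029265743045
[-179.9961   -0.0066    2.9987] 33.4417
```

View pics/w_r.png

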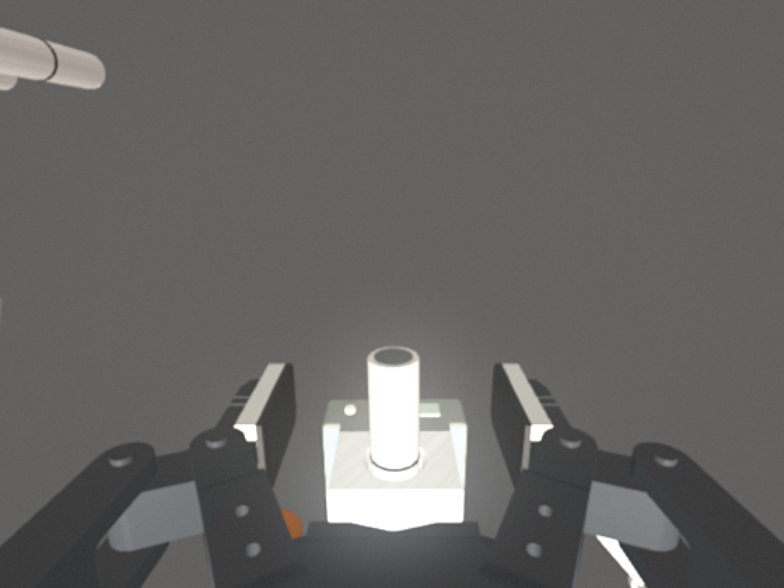

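The tube lies in the bore with its ring at (395,467), right inside the chamfer rim. The tail's top edge is at row 348 and the block's top front edge at row 488.

```bash
python3 - <<'E'
from h import *
C=load("w_r");yh=np.radians(183);h=np.array([np.cos(yh),np.sin(yh)]);M=np.array([.529,-.1656])
g=cv2.imread("pics/w_r.png",0).astype(float);print(np.round(g[455:495,388:402].mean(1)).astype(int).tolist())
for n,u,v,z in [("ring",395,467,.099),("ring",395,470,.099),("face",395,488,.115),("rim L",368,462,.085),("tail axis",394,356,.083)]:
    print(n,v,(p2w(C,u/1.4,v/1.4,z)[:2]-M)@h)
E
```

```text
[255, 255, 255, 255, 255, 255, 255, 255, 255, 255, 255, 255, 252, 234, 160, 164, 200, 255, 255, 255, 255, 255, 255, 255, 255, 252, 246, 239, 238, 238, 238, 237, 236, 243, 252, 255, 255, 255, 255, 255]
ring 467 -0.00301894272705775
ring 470 -0.0007880792173028255
face 488 -0.0007850543896900819
rim L 462 0.004084407789112407
tail axis 356 -0.07131807819511767
```

```bash
python3 -c "
from station import robot,workorder
print(robot.current_time_s(),workorder.close_job())"
```

```text
the job is handed in; nothing more can be done
33.4417 None
```

The job is handed in at 33.4 s, with no verdict shown: the tube was stood at the stop, tipped into the V rests and slid lead end first into the heater bore, where the last picture puts its ring about 0.5 mm in front of the mouth plane, with the gripper clear and the jar, bottle and wrench not touched.

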